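# Take the drill plate off its dowels

### The arm

A 7-joint arm with a two-finger parallel gripper is mounted at the origin on a cart in front of the work surface, level with it; the furniture and walls round the work are solid. World frame = base frame: x ahead of the robot, y to its left, z up, the work surface at z = 0. Lengths are in m, angles in rad, forces in N, time in s.
With the tool pointing down it reaches from about 0.35 to 0.9 m from the base axis. Payload 8.1 kg.
Tool frame: the origin (TCP) lies on the centre line of the jaws, within the pads' length; the fingertips stand 19 mm ahead of it and the grasp point (between the pads) is the TCP (arm.tip_reach is the distance from the TCP to the fingertips, in m); z points along the fingers, y is the line along which they close (so a half turn about z gives the same grasp; the last joint's range is limited). The gripper opens to 92 mm and grips with 3 to 60 N. Pads are 19 mm wide; open, the fingers measure 130 mm over their backs; the gripper's body (75 mm by 190 mm) begins 47 mm behind the grasp point.
Start: joints at [1.167, 0.434, 0.025, 1.573, -0.012, 1.134, -0.075], TCP at [0.185, -0.597, 0.246] pointing down, gripper open.
Joint ranges: [-2.62, 2.62], [-0.44, 2.09], [-1.27, 1.32], [0.08, 2.57], [-1.32, 4.46], [0.12, 2], [-2.74, 2.74]. Speed limits (rad/s): [2.22, 2.22, 3.01, 3.01, 3.14, 3.14, 3.14].

### API

Orientations are given as a rotation vector (axis times angle).
In Python, from cell import arm gives the robot as it stands.
- The arm moves only by the tool arm_command, never from a script. Its argument "targets" is a list that holds one entry, the list of rows, each a list of 6 numbers: the shift along the tool's x, y, z in m, then the turn, a rotation vector about the tool's x, y, z in rad. A call has 1 to 10 rows; each row shifts and turns the commanded pose from where the row before left it, along the tool's axes as they then stand; what a row does not reach is not made up. A row lasts 1/8 s, in which the tool goes at most 62.5 mm and 10.7 degrees, less where a joint would pass 70% of its speed; a pose out of reach is approached as far as the arm can. A call with a gripper value outside its range is refused whole. "jaw" is the finger opening in m, from 0 to 0.0918, set as the call begins (left out, the last holds). The fingers move at their own pace and stop on an object; "newtons" is the grip in N (left out, the last holds). Time passes only in rows, so rows that do not move let the fingers close. It gives the time, the measured TCP pose, the force, the opening and the grip force at its end, in the units of the state.
- arm.observe(): the state, without advancing time (a new reading comes with each control period).
- arm.get_image(name): name is "scene" or "top" or "wrist"; returns a dict with "pixels" (420x560x3 uint8, red, green, blue), "z_map" (420x560 float32, m along the optical axis (not along the pixel's ray), 0 where there is no reading), "fx", "fy", "cx", "cy" (pixels), "xyz" and "rotation" of the camera in the world; the wrist camera has in their place "T_tool_cam" (4x4, takes a point from camera to tool coordinates, whose origin is the TCP and whose axes are the flange's). Camera axes: x right, y down, z forward; pixel columns grow to the right and rows downward; lengths in m; the calibration is good to about 2 mm. A picture is of the moment at which its call begins: read the wrist's pose just before it.
- arm.sign_off(): hands the job in; it is judged then, once.
The state is a dict: "clock": time; "joints": joint angles; "dq": joint speeds; "joint_efforts": joint torques, N m; "position": TCP position; "ee_rot": TCP orientation; "force": force on the tool from outside, world axes, zero at the start; "ft_torque": the same for the moment, N m; "width": opening from 0.0 (shut) to 1.0 (fully open); "gripper_force": force on a finger pad.
Only numpy, scipy, OpenCV 4.12 (cv2) and the standard library are available. Lean on these libraries where they do the work, as an engineer would, in place of code of your own. Each camera call takes 0.05 s, during which the arm holds its last target. There are 200 camera calls.

### The job

Lift the drill plate by its upright lug straight up off the two dowels of the drilling fixture, keeping it level so that it does not bind, and bring it out from under the drill head. Then set it down flat in the middle of the round mat - put it down, do not drop it - let go, and leave the small things on the bench where they are.

Things in the scene. Friction and masses are not known exactly. Their poses are not given: they have to be found in the camera images.
- drill_fixture: Grey bench drilling fixture, fixed. Origin: underside (bench level), below the middle of the seated plate; x from its open front to its column, y left, z up. Foot 230 (x -80 to 150) x 150 x 20 mm, on it a steel nest, top 30 mm up. Two 10 mm dowels at x = 0, y = +50 and -50 mm stand 16 mm above the nest. Column front at x = 97 mm; front and sides are open.
- drill_head (a point): Middle of the underside of the upright round drill head, 60 mm across, 205 mm above the bench, at fixture x = 32 mm. A chuck (26 mm across) hangs from it to 179 mm, a thin bit to 167 mm. It overhangs so that a gripper cannot come upright onto the lug: it must lean to the fixture's front by 30 to 50 degrees, fingers pointing down and towards fixture +x.
- drill_plate: Loose aluminium plate, about 0.42 kg, 94 (x) x 144 (y) x 12 mm, two 11.5 mm holes (y = +50, -50 mm) over the dowels; in its middle an upright lug, 32 mm long in x, 14 mm thick in y, its top 57.5 mm above the plate's underside. Origin: middle of the underside, z up; at the start its axes agree with the fixture's, underside 30 mm above the bench. Raised by over 16 mm it is clear of the dowels.
- round_mat: Round black rubber mat, 220 mm across, 4 mm thick, fixed to the bench, on the other side of the robot's middle line from the fixture. Origin in the middle of its underside (bench level).
- solder_reel: Blue reel of solder standing on its flange, 64 mm across, 44 mm high; bystander. Origin at the middle of its underside.
- small_motor: Small metal motor in a brass bracket, 33 x 46 x 25 mm; bystander. Origin at the middle of its underside.
- screwdriver: Screwdriver with a blue handle lying on the bench, 158 mm long, 24 mm high; bystander. Origin at its middle, on the bench.
Not all that is in view belongs to the job. There is more than one size of the drill_plate; the job needs the larger.

How it is judged:
By the outcome, as a careful person would: the job done as asked, in the order asked, and still so for the second after the job is handed in, with the robot touching nothing.
It also fails if it takes over 61 s, if anything falls off the work surface, if the arm or the gripper's body presses on something with over 40 N, if the wrist force passes 120 N, or if a joint passes its speed limit or range.

## Working session

There is one attempt and no reset: what is moved stays moved. The work goes in short steps, Python scripts to look and compute and a tool call to move; the robot and the scene stay as the last step left them, time stands still between calls to the robot, and variables do not carry over. Pictures are saved under pics/ and viewed, at most 10 in all, crops included, and the job is handed in when it is done.

Besides the shell and the picture viewer there is one more tool, called as name(argument=value, ...) on one line, values as JSON. arm_command: Moves the arm, as the interface text tells. Its arguments: {"type":"object","properties":{"targets":{"type":"array","items":{"type":"array","items":{"type":"array","items":{"type":"number"}}}},"jaw":{"type":"number"},"newtons":{"type":"number"}},"required":["targets"]}

```bash
mkdir -p pics; cat > h.py <<'E'
import numpy as np,cv2
from cell import arm
from scipy.spatial.transform import Rotation as R
def grab(n,f):
    s=arm.observe();im=arm.get_image(n);cv2.imwrite('pics/'+f+'.png',im['pixels'][:,:,::-1])
    if n=='wrist':
        T=np.eye(4);T[:3,:3]=R.from_rotvec(s['ee_rot']).as_matrix();T[:3,3]=s['position'];T=T@im['T_tool_cam']
        im['xyz']=T[:3,3];im['rotation']=T[:3,:3]
    np.savez('pics/'+f+'.npz',**{k:np.array(v) for k,v in im.items()});return im
def cloud(im):
    z=im['z_map'];v,u=np.mgrid[:z.shape[0],:z.shape[1]]
    p=np.stack([(u-im['cx'])/im['fx']*z,(v-im['cy'])/im['fy']*z,z],-1)
    r=np.array(im['rotation'])
    if r.shape!=(3,3): r=R.from_rotvec(r).as_matrix()
    P=p@r.T+np.array(im['xyz']);P[z==0]=np.nan;return P
E
python3 - <<'E'
from h import *
for n in('scene','top'):
    im=grab(n,n);print(n,im['xyz'],im['rotation'],im['fx'])
print(arm.observe())
E
```

```text
scene [-0.41677502 -0.56470362  0.70685845] [-1.88099214  0.88405875 -0.58567594] 457.06867550823296
top [-0.29316724 -0.23844548  1.87534251] [-2.33869985  1.41687862 -0.3437501 ] 545.924695511962
{'clock': 0.1, 'joints': array([ 1.16740964,  0.4351552 ,  0.02500305,  1.57400803, -0.01158433,
        1.13400544, -0.07511763]), 'dq': array([-0.00044537, -0.00036208,  0.00417002, -0.00245794,  0.00021486,
        0.00083113,  0.00052692]), 'joint_efforts': array([ 4.02759659e-03, -6.69131112e+01,  9.88736339e-01, -3.15144217e+01,
       -6.03799056e-02,  3.74498684e-02,  4.02139131e-05]), 'position': array([ 0.18497128, -0.5965459 ,  0.24502186]), 'ee_rot': array([-3.10478858e+00, -4.70321964e-01,  5.77863824e-04]), 'force': array([ 0.40300819, -0.27081156, -0.01054525]), 'ft_torque': array([ 0.026688  ,  0.0230752 , -0.00227041]), 'gripper_force': 0.0, 'width': 0.9988398768530873}
```

View pics/scene.png

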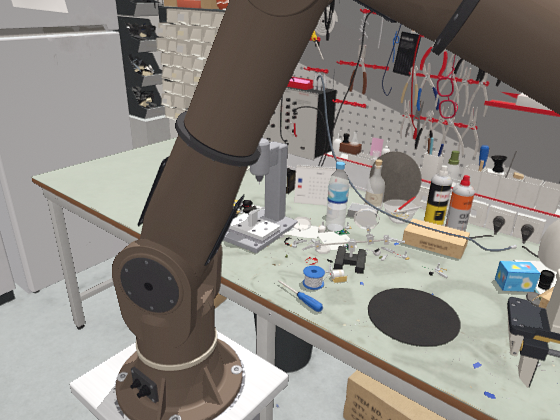

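View pics/top.png

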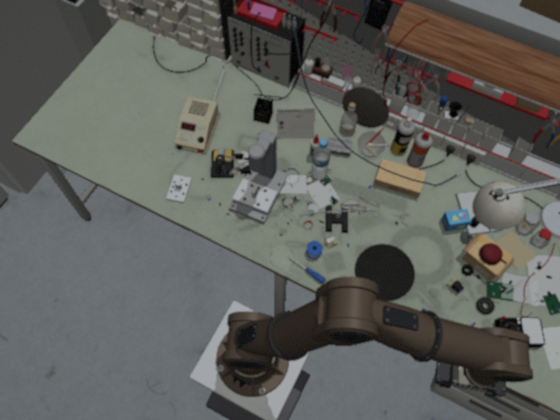

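The scene view shows the fixture at (255,215) and the mat at (414,316). In the top view the fixture is at (258,185), the mat at (385,272), the reel at (314,250) and the screwdriver at (310,272). The smaller plate lies on the bench at (179,188).

```bash
python3 - <<'E'
from h import *
import numpy as np
im=np.load('pics/top.npz');P=cloud(im)
for n,(u,v) in dict(fix=(255,200),mat=(385,272),reel=(314,249),scr=(316,275),motor=(330,240),col=(265,150),small=(179,188),bottle=(320,160),bin=(336,220),box=(400,180)).items():print(n,P[v,u].round(3))
px=im['pixels'].astype(int)
# mat
m=(px.max(-1)<45)&(abs(P[...,2])<.02)
m=m.astype(np.uint8);n,l,s,c=cv2.connectedComponentsWithStats(m)
i=l[272,385];q=P[l==i];print('mat',s[i],np.nanmin(q,0),np.nanmax(q,0),np.nanmedian(q,0))
# plate top points z 0.036..0.048
ok=(abs(P[...,2]-.042)<.006);ok[:150]=0;ok[240:]=0;ok[:,:220]=0;ok[:,300:]=0
q=P[ok];print(len(q),cv2.minAreaRect(q[:,:2].astype(np.float32)))
ok=(abs(P[...,2]-.0875)<.006);ok[:150]=0;ok[240:]=0;ok[:,:220]=0;ok[:,300:]=0
q=P[ok];print(len(q),q.mean(0),[list(x.round(3)) for x in q[::3]])
c=im['pixels'][140:230,210:300,::-1]
a=cv2.resize(c,(540,540),interpolation=cv2.INTER_CUBIC)
s=np.load('pics/scene.npz');b=cv2.resize(s['pixels'][130:260,215:300,::-1],(353,540),interpolation=cv2.INTER_CUBIC)
cv2.imwrite('pics/crop1.png',cv2.resize(np.hstack([a,b]),(794,480)))
E
```

```text
fix [0.514 0.268 0.05 ]
mat [ 0.497 -0.278  0.001]
reel [ 0.457 -0.01   0.004]
scr [ 0.365 -0.062  0.016]
motor [ 0.511 -0.048  0.019]
col [0.601 0.268 0.278]
small [0.437 0.562 0.02 ]
bottle [0.732 0.109 0.144]
bin [ 0.596 -0.034  0.019]
box [ 0.846 -0.184  0.058]
mat [ 356  245   58   56 2206] [ 0.39165209 -0.37865429 -0.01106456] [ 0.60217027 -0.17039734  0.01999196] [ 0.50297095 -0.28409013  0.00583677]
668 ((0.5648330450057983, 0.3270986080169678), (0.24443618953227997, 0.2188471406698227), 86.3895034790039)
57 [0.5881006  0.31844601 0.08778063] [[np.float64(0.62), np.float64(0.478), np.float64(0.092)], [np.float64(0.622), np.float64(0.471), np.float64(0.088)], [np.float64(0.615), np.float64(0.466), np.float64(0.093)], [np.float64(0.605), np.float64(0.452), np.float64(0.09)], [np.float64(0.662), np.float64(0.261), np.float64(0.093)], [np.float64(0.635), np.float64(0.294), np.float64(0.087)], [np.float64(0.641), np.float64(0.284), np.float64(0.085)], [np.float64(0.633), np.float64(0.289), np.float64(0.085)], [np.float64(0.64), np.float64(0.271), np.float64(0.09)], [np.float64(0.638), np.float64(0.274), np.float64(0.083)], [np.float64(0.635), np.float64(0.268), np.float64(0.085)], [np.float64(0.552), np.float64(0.283), np.float64(0.086)], [np.float64(0.545), np.float64(0.283), np.float64(0.09)], [np.float64(0.539), np.float64(0.285), np.float64(0.09)], [np.float64(0.534), np.float64(0.291), np.float64(0.086)], [np.float64(0.529), np.float64(0.288), np.float64(0.088)], [np.float64(0.524), np.float64(0.289), np.float64(0.088)], [np.float64(0.528), np.float64(0.279), np.float64(0.09)], [np.float64(0.526), np.float64(0.278), np.float64(0.086)]]
```

View pics/crop1.png

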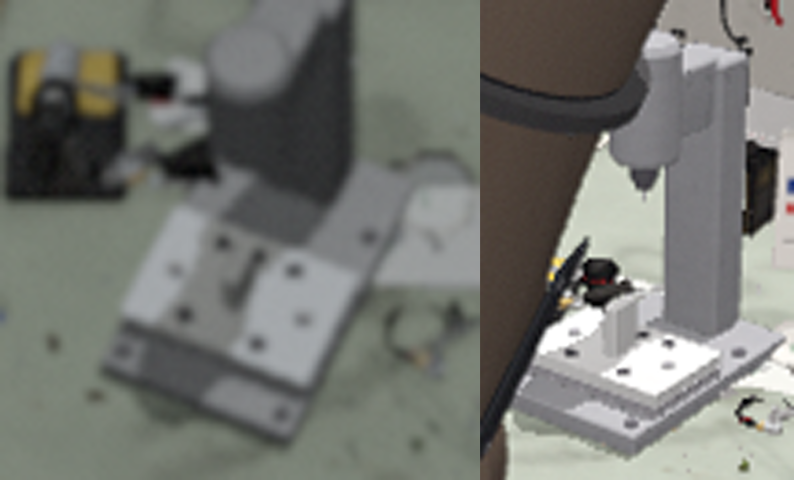

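The crop shows the plate corners at about (120,312), (308,385), (365,268) and (180,205), and the foot's front corners at (103,365) and (290,440). The column is at the far side, so the open front faces the robot.

```bash
cat >> h.py <<'E'
def ray(im,u,v,z):
    r=np.array(im['rotation']); r=r if r.shape==(3,3) else R.from_rotvec(r).as_matrix()
    d=r@np.array([(u-im['cx'])/im['fx'],(v-im['cy'])/im['fy'],1]);o=np.array(im['xyz']);return o+d*(z-o[2])/d[2]
def steps(pts,lean_yaw):
    pass
E
python3 - <<'E'
from h import *
im=np.load('pics/top.npz')
f=lambda u,v,z:ray(im,210+u/5.333,140+v/5.333,z)[:2]
pc=[f(*c,.042) for c in((120,312),(308,385),(365,268),(180,205))]
print(np.round(pc,3),np.mean(pc,0))
for a,b in((0,1),(3,2),(1,2),(0,3)):
    d=pc[b]-pc[a];print(np.linalg.norm(d),np.degrees(np.arctan2(d[1],d[0])))
a,b=f(103,370,.02),f(290,440,.02);d=b-a;print(a,b,np.linalg.norm(d),np.degrees(np.arctan2(d[1],d[0])))
print('tophead',f(250,65,.28))
for n,u,v,z in(('reel',314,249,.044),('scr',310,272,.012)):print(n,ray(im,u,v,z))
print(R.from_rotvec(arm.observe()['ee_rot']).as_matrix().round(3))
print(arm.get_image('wrist')['T_tool_cam'])
E
```

```text
[[0.484 0.349]
 [0.495 0.204]
 [0.596 0.212]
 [0.58  0.354]] [0.53888584 0.27960241]
0.1457304147004618 -85.62525543372601
0.14336623312963806 -83.43243603049801
0.10175150097158696 4.393911727184129
0.09629672822794942 2.925709146692041
[0.4471244  0.34374353] [0.46052114 0.2000017 ] 0.14436477216466972 -84.6754138322193
tophead [0.57857378 0.28778483]
reel [ 0.44094348 -0.01481513  0.044     ]
scr [ 0.36637136 -0.0372686   0.012     ]
[[ 0.955  0.296 -0.001]
 [ 0.296 -0.955  0.001]
 [-0.    -0.001 -1.   ]]
[[-5.48916931e-04 -9.69726041e-01 -2.44194806e-01  6.45647024e-02]
 [ 9.99999679e-01 -6.74928939e-04  4.32357327e-04 -3.55026546e-04]
 [-5.84082301e-04 -2.44194491e-01  9.69726100e-01 -1.38325283e-01]
 [ 0.00000000e+00  0.00000000e+00  0.00000000e+00  1.00000000e+00]]
```

arm_command(targets=[[[0.043, -0.026, -0.0125, 0, 0, 0], [0.043, -0.026, -0.0125, 0, 0, 0], [0.043, -0.026, -0.0125, 0, 0, 0], [0.043, -0.026, -0.0125, 0, 0, 0], [0.043, -0.026, -0.0125, 0, 0, 0], [0.043, -0.026, -0.0125, 0, 0, 0], [0.043, -0.026, -0.0125, 0, 0, 0], [0.043, -0.026, -0.0125, 0, 0, 0]]], jaw=0.06, newtons=40)

```text
clock: 1.15
position: [0.4528, -0.295, 0.346]
ee_rot: [3.106, 0.47, -0.0]
force: [1.1, -0.1, 0.4]
width: 0.655
gripper_force: 0.0
```

arm_command(targets=[[[0.015, -0.048, 0, 0, 0, 0.035], [0.015, -0.048, 0, 0, 0, 0.035], [0.015, -0.048, 0, 0, 0, 0.035], [0.015, -0.048, 0, 0, 0, 0.035], [0.015, -0.048, 0, 0, 0, 0.035], [0.015, -0.048, 0, 0, 0, 0.035]]])

```text
clock: 1.9
position: [0.4789, 0.0051, 0.3457]
ee_rot: [3.138, 0.14, 0.0]
force: [0.3, -0.3, 0.1]
width: 0.65
gripper_force: 0.0
```

```bash
cat >> h.py <<'E'
def to(p,yaw,lean,n):
    s=arm.observe();c=R.from_rotvec(s['ee_rot'])
    t=R.from_euler('z',yaw,degrees=True)*R.from_euler('x',180,degrees=True)*R.from_euler('y',lean,degrees=True)
    w=(c.inv()*t).as_rotvec()
    print('q',s['joints'].round(2),'p',s['position'].round(4),'F',s['force'].round(1),'t',s['clock'],'grip',s['gripper_force'],s['width'])
    print('z',c.as_matrix()[:,2].round(3),'y',c.as_matrix()[:,1].round(3))
    # rotation first in tool axes; shift given in present & target tool axes
    d=np.array(p)-s['position']
    print('n',n,'turn/row',(w/n).round(4),'shift/row now',(c.inv().apply(d)/n).round(4),'in target axes',(t.inv().apply(d)/n).round(4))
E
python3 -c "
from h import *
to((.457,.273,.161),5,42,8)"
```

```text
q [ 0.19  0.15 -0.36  1.73  0.05  1.27 -1.66] p [0.4789 0.0051 0.3457] F [ 0.3 -0.3  0.1] t 1.9 grip 0.0 0.6503078125454081
z [ 0. -0. -1.] y [ 0.089 -0.996  0.   ]
n 8 turn/row [-0.0001  0.0916  0.0003] shift/row now [ 0.0003 -0.0336  0.0231] in target axes [-0.0153 -0.0336  0.0173]
```

arm_command(targets=[[[0, -0.0336, 0, 0, 0.0916, 0], [0, -0.0336, 0, 0, 0.0916, 0], [0, -0.0336, 0, 0, 0.0916, 0], [0, -0.0336, 0, 0, 0.0916, 0], [0, -0.0336, 0, 0, 0.0916, 0], [0, -0.0336, 0, 0, 0.0916, 0], [0, -0.0336, 0, 0, 0.0916, 0], [0, -0.0336, 0, 0, 0.0916, 0]]])

```text
clock: 2.9
position: [0.4509, 0.248, 0.353]
ee_rot: [-2.919, -0.148, -1.025]
force: [-0.4, -0.5, 0.2]
width: 0.654
gripper_force: 0.0
```

```bash
python3 -c "
from h import *
to((.457,.273,.161),5,42,5)"
```

```text
q [ 0.15 -0.08 -0.96  2.11  0.63  0.63 -2.72] p [0.4509 0.248  0.353 ] F [-0.4 -0.5  0.2] t 2.9 grip 0.0 0.6535473710513887
z [ 0.621  0.073 -0.78 ] y [ 0.104 -0.994 -0.01 ]
n 5 turn/row [-0.0037  0.0114  0.0014] shift/row now [-0.0227 -0.0045  0.0311] in target axes [-0.0245 -0.0049  0.0296]
```

arm_command(targets=[[[0, 0, 0, 0, 0, -0.1745], [0, 0, 0, 0, 0, -0.1745], [0, 0, 0, 0, 0, -0.1745], [0, 0, 0, 0, 0, -0.1745], [0, 0, 0, 0, 0, -0.1745], [0, 0, 0, 0, 0, -0.1745], [0, 0, 0, 0, 0, -0.1745], [0, 0, 0, 0, 0, -0.1745], [0, 0, 0, 0, 0, -0.1745]]])

```text
clock: 4.03
position: [0.4538, 0.2424, 0.3534]
ee_rot: [1.755, 1.931, 0.683]
force: [0.7, 0.5, -0.8]
width: 0.652
gripper_force: 0.0
```

arm_command(targets=[[[0, 0, 0, 0, 0, -0.1745], [0, 0, 0, 0, 0, -0.1745], [0, 0, 0, 0, 0, -0.1745], [0, 0, 0, 0, 0, -0.1745], [0, 0, 0, 0, 0, -0.1745], [0, 0, 0, 0, 0, -0.1745], [0, 0, 0, 0, 0, -0.1745], [0, 0, 0, 0, 0, -0.1745], [0, 0, 0, 0, 0, -0.1745]]])

```text
clock: 5.15
position: [0.4538, 0.2424, 0.3535]
ee_rot: [-0.118, 2.464, 0.049]
force: [0.6, -0.3, 0.4]
width: 0.653
gripper_force: 0.0
```

```bash
sed -i "s/\*R.from_euler('y',lean,degrees=True)/*R.from_euler('y',lean,degrees=True)*R.from_euler('z',180,degrees=True)/" h.py; python3 -c "
from h import *
to((.457,.273,.161),5,42,5)"
```

```text
q [-0.15 -0.08 -0.69  2.12  0.66  0.66  0.38] p [0.4538 0.2424 0.3535] F [ 0.6 -0.3  0.4] t 5.15 grip 0.0 0.6529531133369775
z [ 0.621  0.065 -0.781] y [-0.097  0.995  0.006]
n 5 turn/row [ 0.0022 -0.0116  0.0008] shift/row now [0.0231 0.0058 0.0309] in target axes [0.0249 0.006  0.0294]
```

arm_command(targets=[[[0.0231, 0.0058, 0.0309, 0.002, -0.0116, 0.001], [0.0235, 0.0058, 0.0306, 0.002, -0.0116, 0.001], [0.024, 0.0058, 0.0302, 0.002, -0.0116, 0.001], [0.0245, 0.006, 0.0298, 0.002, -0.0116, 0.001], [0.0249, 0.006, 0.0294, 0.002, -0.0116, 0.001], [0, 0, 0, 0, 0, 0]]])

```text
clock: 5.9
position: [0.4548, 0.2735, 0.1578]
ee_rot: [-0.101, 2.413, 0.041]
force: [-0.4, -0.8, 0.7]
width: 0.653
gripper_force: 0.0
```

```bash
python3 -c "
from h import *
to((.457,.273,.161),5,42,1)
grab('wrist','w1')"
```

```text
q [-0.38  0.37 -0.75  2.38  1.63  0.82 -0.81] p [0.4548 0.2735 0.1578] F [-0.4 -0.8  0.7] t 5.9 grip 0.0 0.6526963220382119
z [ 0.662  0.058 -0.747] y [-0.085  0.996  0.002]
n 1 turn/row [-0.0001 -0.0063 -0.0032] shift/row now [-0.0038 -0.0007 -0.001 ] in target axes [-0.0038 -0.0007 -0.001 ]
```

View pics/w1.png

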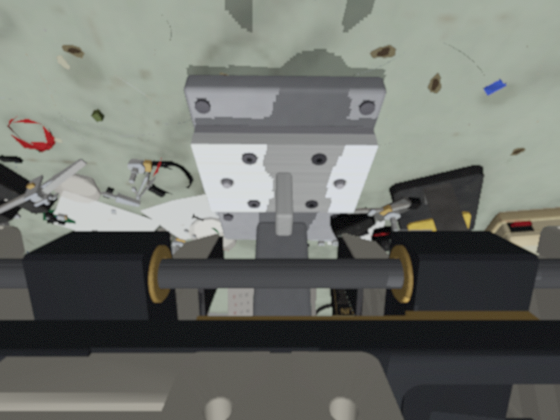

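The wrist view shows the plate with its front edge from (194,145) to (375,143), dowel tops at about (227,183) and (340,183), and the lug from about (284,175) down to (284,235).

```bash
python3 - <<'E'
from h import *
im=np.load('pics/w1.npz');P=cloud(im)
S=P[130:238,190:380]
m=np.abs(S[...,2]-.0865)<.004
v,u=np.nonzero(m);q=S[m]
print(len(q),u.min()+190,u.max()+190,v.min()+130,v.max()+130)
k=(abs(q[:,0]-.54)<.05)&(abs(q[:,1]-.28)<.03);q=q[k]
print(len(q),q.min(0),q.max(0),np.median(q,0),cv2.minAreaRect(q[:,:2].astype(np.float32)))
m=np.abs(S[...,2]-.042)<.004;q=S[m];print(np.median(q[:,2]));
print('platerect',cv2.minAreaRect(q[:,:2].astype(np.float32)))
a,b=ray(im,194,145,.042),ray(im,375,143,.042);print(a,b,np.degrees(np.arctan2(*(b-a)[1::-1])),np.linalg.norm(a-b))
a,b=ray(im,227,183,.046),ray(im,340,183,.046);print(a,b,(a+b)/2,np.degrees(np.arctan2(*(b-a)[1::-1])),np.linalg.norm(a-b))
print(ray(im,284,173,.0875))
cv2.imwrite('pics/w1c.png',cv2.resize(im['pixels'][125:245,180:385,::-1],None,fx=3.9,fy=3.9,interpolation=cv2.INTER_CUBIC))
E
```

```text
394 276 293 211 235
394 [0.51702787 0.27594071 0.08251193] [0.54888558 0.29072452 0.08804584] [0.52850449 0.28303921 0.08678506] ((0.5331833958625793, 0.28357741236686707), (0.03201400861144066, 0.013329279609024525), 4.239549160003662)
0.04166571142405952
platerect ((0.5605018734931946, 0.2991694509983063), (0.15191400051116943, 0.1718548834323883), 4.550483226776123)
[0.49315468 0.21072463 0.042     ] [0.47962429 0.34828543 0.042     ] 95.61750486190189 0.13822462166631597
[0.53309354 0.23403158 0.046     ] [0.52502198 0.33179542 0.046     ] [0.52905776 0.2829135  0.046     ] 94.71974045644893 0.09809646984443732
[0.46674978 0.27709884 0.0875    ]
```

View pics/w1c.png

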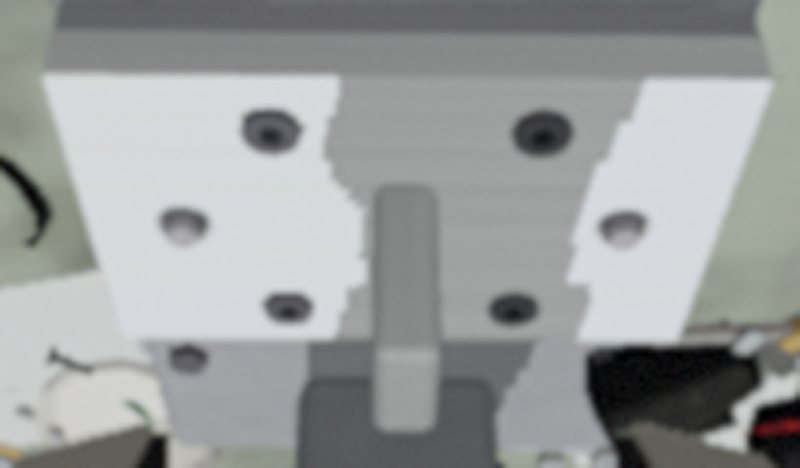

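```bash
python3 -c "
from h import *
to((.533,.2836,.072),4.7,42,8)"
```

```text
q [-0.38  0.37 -0.76  2.38  1.63  0.82 -0.8 ] p [0.4555 0.2737 0.1599] F [ 0.1  0.  -0.2] t 5.95 grip 0.0 0.653725631470076
z [ 0.664  0.058 -0.746] y [-0.084  0.996  0.003]
n 8 turn/row [ 0.0005 -0.0005 -0.    ] shift/row now [0.     0.0004 0.0147] in target axes [0.0001 0.0004 0.0147]
```

arm_command(targets=[[[0, 0.0004, 0.0147, 0.001, -0.001, 0], [0, 0.0004, 0.0147, 0.001, -0.001, 0], [0, 0.0004, 0.0147, 0.001, -0.001, 0], [0, 0.0004, 0.0147, 0.001, -0.001, 0], [0, 0.0004, 0.0147, 0, 0, 0], [0, 0.0004, 0.0147, 0, 0, 0], [0, 0, 0, 0, 0, 0]]])

```text
clock: 6.82
position: [0.5158, 0.2807, 0.0954]
ee_rot: [-0.094, 2.403, 0.039]
force: [0.1, -0.1, -0.0]
width: 0.655
gripper_force: 0.0
```

```bash
python3 -c "
from h import *
to((.533,.2836,.072),4.7,42,2)
im=grab('wrist','w2');P=cloud(im)
m=(abs(P[...,0]-.533)<.025)&(abs(P[...,1]-.2836)<.02)&(abs(P[...,2]-.0865)<.004)
q=P[m];print(len(q));print(cv2.minAreaRect(q[:,:2].astype(np.float32)))"
```

```text
q [-0.36  0.58 -0.68  2.33  1.87  0.89 -0.93] p [0.5158 0.2807 0.0954] F [ 0.1 -0.1 -0. ] t 6.825 grip 0.0 0.654600579910804
z [ 0.67   0.054 -0.741] y [-0.079  0.997  0.002]
n 2 turn/row [-0.0004  0.0018 -0.0019] shift/row now [0.0014 0.0007 0.0145] in target axes [0.0013 0.0007 0.0145]
277
((0.5211339592933655, 0.2819168269634247), (0.009066721424460411, 0.014697517268359661), 13.780683517456055)
```

View pics/w2.png

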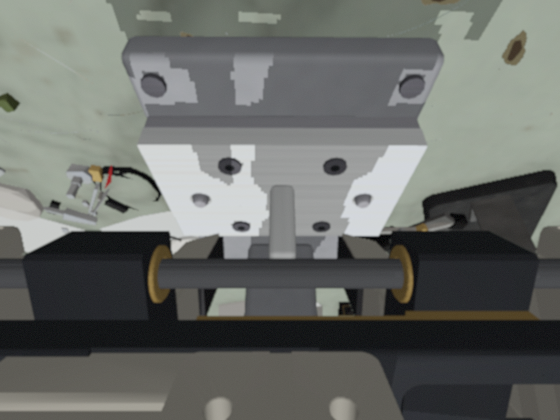

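The lug sits midway between the fingers, at u≈282 against a gripper middle of ≈281. The approach can continue.

arm_command(targets=[[[0.0014, 0.0007, 0.0145, 0, 0.001, -0.002], [0.0014, 0.0006, 0.0145, 0, 0.001, -0.002], [0, 0, 0, 0, 0, 0]]])

```text
clock: 7.25
position: [0.5326, 0.2836, 0.0709]
ee_rot: [-0.099, 2.406, 0.037]
force: [0.1, -0.9, -0.4]
width: 0.656
gripper_force: 0.0
```

arm_command(targets=[[[0, 0, 0, 0, 0, 0], [0, 0, 0, 0, 0, 0], [0, 0, 0, 0, 0, 0], [0, 0, 0, 0, 0, 0], [0, 0, 0, 0, 0, 0], [0, 0, 0, 0, 0, 0]]], jaw=0.005, newtons=10)

```text
clock: 8.0
position: [0.5324, 0.2837, 0.0725]
ee_rot: [-0.099, 2.404, 0.038]
force: [-1.4, -0.4, 2.6]
width: 0.15
gripper_force: 10.0
```

```bash
python3 -c "
from h import *
to((.533,.2836,.072),4.7,42,1);print(arm.observe()['ft_torque'])"
```

```text
q [-0.35  0.64 -0.66  2.31  1.94  0.9  -0.95] p [0.5324 0.2837 0.0725] F [-1.4 -0.4  2.6] t 8.0 grip 9.99734714627266 0.14956856331828533
z [ 0.669  0.055 -0.742] y [-0.082  0.997 -0.   ]
n 1 turn/row [-0.0001  0.0024  0.0006] shift/row now [-0.0001 -0.0002  0.0007] in target axes [-0.0001 -0.0002  0.0007]
[-0.23903893  0.44053871 -0.27191751]
```

arm_command(targets=[[[0, 0, 0, 0, 0, 0], [0, 0, 0, 0, 0, 0], [-0.002, 0, -0.0022, 0, 0, 0], [-0.002, 0, -0.0022, 0, 0, 0], [0, 0, 0, 0, 0, 0]]], newtons=50)

```text
clock: 8.62
position: [0.5322, 0.2836, 0.0782]
ee_rot: [-0.1, 2.405, 0.038]
force: [1.4, -1.4, -3.9]
width: 0.148
gripper_force: 50.0
```

```bash
python3 -c "
from h import *
to((.533,.2836,.102),4.7,42,8);print(arm.observe()['ft_torque'])"
```

```text
q [-0.35  0.63 -0.66  2.3   1.92  0.89 -0.93] p [0.5322 0.2836 0.0782] F [ 1.4 -1.4 -3.9] t 8.625 grip 49.993847608566284 0.14800373354483742
z [ 0.668  0.055 -0.742] y [-0.082  0.997 -0.001]
n 8 turn/row [-0.      0.0002  0.0001] shift/row now [-0.0021 -0.     -0.0021] in target axes [-0.0021 -0.     -0.0021]
[-0.31539227  1.01521369 -0.28946217]
```

arm_command(targets=[[[-0.0022, 0, -0.0024, 0, 0, 0], [-0.0022, 0, -0.0024, 0, 0, 0], [-0.0022, 0, -0.0024, 0, 0, 0], [-0.0022, 0, -0.0024, 0, 0, 0], [-0.0022, 0, -0.0024, 0, 0, 0], [-0.0022, 0, -0.0024, 0, 0, 0], [-0.0022, 0, -0.0024, 0, 0, 0], [-0.0022, 0, -0.0024, 0, 0, 0], [0, 0, 0, 0, 0, 0]]])

```text
clock: 9.75
position: [0.5326, 0.284, 0.1047]
ee_rot: [-0.1, 2.404, 0.038]
force: [0.2, -0.0, -4.6]
width: 0.15
gripper_force: 50.0
```

```bash
python3 -c "
from h import *
to((.393,.272,.104),4.7,42,8);print(arm.observe()['ft_torque']);grab('wrist','w3')"
```

```text
q [-0.34  0.56 -0.67  2.29  1.85  0.85 -0.86] p [0.5326 0.284  0.1047] F [ 0.2 -0.  -4.6] t 9.75 grip 49.991419315338135 0.14995288004616206
z [ 0.669  0.055 -0.741] y [-0.083  0.997 -0.   ]
n 8 turn/row [0.0001 0.0003 0.0001] shift/row now [ 0.013  -0.0001 -0.0117] in target axes [ 0.0131 -0.0001 -0.0117]
[-0.01983826  1.2525831   0.015384  ]
```

View pics/w3.png

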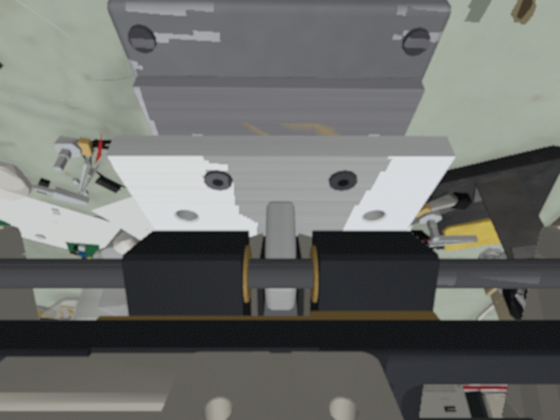

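The plate is clear of the dowels and level: its holes at (187,215) and (375,215) are empty. Next, bring it out to the front.

arm_command(targets=[[[0.005, 0, -0.0045, 0, 0, 0], [0.0095, 0, -0.0085, 0, 0, 0], [0.0095, 0, -0.0085, 0, 0, 0], [0.0095, 0, -0.0085, 0, 0, 0], [0.0095, 0, -0.0085, 0, 0, 0], [0.0095, 0, -0.0085, 0, 0, 0], [0.0095, 0, -0.0085, 0, 0, 0], [0.005, 0, -0.0045, 0, 0, 0], [0, 0, 0, 0, 0, 0]]])

```text
clock: 10.92
position: [0.4425, 0.2768, 0.1039]
ee_rot: [-0.101, 2.405, 0.038]
force: [0.3, -0.6, -4.7]
width: 0.149
gripper_force: 50.0
```

```bash
python3 -c "
from h import *
to((.44,.20,.18),4.7,42,8);print(arm.observe()['ft_torque'])"
```

```text
q [-0.46  0.53 -0.75  2.44  1.78  0.96 -1.04] p [0.4425 0.2768 0.1039] F [ 0.3 -0.6 -4.7] t 10.925 grip 49.99159276485443 0.14906587918086991
z [ 0.668  0.056 -0.742] y [-0.084  0.996 -0.   ]
n 8 turn/row [0.0001 0.0002 0.0002] shift/row now [-0.0055 -0.0095 -0.0078] in target axes [-0.0055 -0.0095 -0.0078]
[-0.07223865  1.30123877  0.01075007]
```

arm_command(targets=[[[-0.0055, -0.004, -0.0078, 0, 0, 0], [-0.0055, -0.0095, -0.0078, 0, 0, 0], [-0.0055, -0.0095, -0.0078, 0, 0, 0], [-0.0055, -0.0095, -0.0078, 0, 0, 0], [-0.0055, -0.0095, -0.0078, 0, 0, 0], [-0.0055, -0.0095, -0.0078, 0, 0, 0], [-0.0055, -0.0125, -0.0078, 0, 0, 0], [-0.0055, -0.0125, -0.0078, 0, 0, 0]]])

```text
clock: 11.92
position: [0.44, 0.1981, 0.1807]
ee_rot: [-0.099, 2.404, 0.037]
force: [0.1, -0.1, -3.9]
width: 0.143
gripper_force: 50.0
```

```bash
python3 -c "
from h import *
to((.47,0,.18),4.7,42,9)"
```

```text
q [-0.24  0.21 -0.74  2.5   1.67  0.67 -0.78] p [0.44   0.1981 0.1807] F [ 0.1 -0.1 -3.9] t 11.925 grip 49.99196469783783 0.14290456367193805
z [ 0.669  0.054 -0.741] y [-0.082  0.997 -0.001]
n 9 turn/row [-0.0001  0.0003  0.0001] shift/row now [-0.0011 -0.0222  0.0011] in target axes [-0.0011 -0.0222  0.0011]
```

arm_command(targets=[[[-0.006, -0.014, 0.0055, 0, 0, 0], [-0.006, -0.02, 0.0055, 0, 0, 0], [-0.006, -0.022, 0.0055, 0, 0, 0], [-0.006, -0.024, 0.0055, 0, 0, 0], [0, -0.024, 0, 0, 0, 0], [0, -0.024, 0, 0, 0, 0], [0, -0.024, 0, 0, 0, 0], [0, -0.024, 0, 0, 0, 0], [0, -0.024, 0, 0, 0, 0]]])

```text
clock: 13.05
position: [0.4881, 0.0013, 0.1799]
ee_rot: [-0.1, 2.405, 0.035]
force: [0.9, 0.5, -3.7]
width: 0.153
gripper_force: 50.0
```

```bash
python3 -c "
from h import *
to((.497,-.275,.16),4.7,42,12)"
```

```text
q [ 0.46  0.17 -0.64  2.54  2.65  0.3  -1.11] p [0.4881 0.0013 0.1799] F [ 0.9  0.5 -3.7] t 13.05 grip 49.99186456203461 0.15289996786890137
z [ 0.668  0.054 -0.742] y [-0.082  0.997 -0.002]
n 12 turn/row [-0.0001  0.0002  0.0002] shift/row now [ 0.002  -0.023   0.0005] in target axes [ 0.002  -0.023   0.0005]
```

arm_command(targets=[[[0, 0, 0, 0.0335, 0, 0.0371], [0, 0, 0, 0.067, 0, 0.0742], [0, 0, 0, 0.067, 0, 0.0742], [0, 0, 0, 0.067, 0, 0.0742], [0, 0, 0, 0.067, 0, 0.0742], [0, 0, 0, 0.0335, 0, 0.0371]]])

```text
clock: 13.8
position: [0.4887, 0.003, 0.1803]
ee_rot: [0.502, 2.362, -0.193]
force: [-0.1, 0.2, -5.0]
width: 0.148
gripper_force: 50.0
```

```bash
python3 -c "
from h import *
to((.50,-.14,.18),-24,42,6)"
```

```text
q [-0.06  0.21 -0.53  2.47  1.58  0.69 -0.8 ] p [0.4887 0.003  0.1803] F [-0.1  0.2 -5. ] t 13.8 grip 49.991353154182434 0.14781616106606832
z [ 0.613 -0.272 -0.741] y [0.406 0.914 0.001]
n 6 turn/row [0.0001 0.0004 0.    ] shift/row now [-0.0084 -0.021   0.0077] in target axes [-0.0085 -0.021   0.0077]
```

Good wrist configuration again; I'll translate and then yaw again.

arm_command(targets=[[[-0.0084, -0.021, 0.0077, 0, 0, 0], [-0.0084, -0.021, 0.0077, 0, 0, 0], [-0.0084, -0.021, 0.0077, 0, 0, 0], [-0.0084, -0.021, 0.0077, 0, 0, 0], [-0.0084, -0.021, 0.0077, 0, 0, 0], [-0.0084, -0.021, 0.0077, 0, 0, 0]]])

```text
clock: 14.55
position: [0.4997, -0.1413, 0.1797]
ee_rot: [0.5, 2.363, -0.193]
force: [1.7, -0.9, -4.6]
width: 0.148
gripper_force: 50.0
```

arm_command(targets=[[[0, 0, 0, 0.0335, 0, 0.0371], [0, 0, 0, 0.067, 0, 0.0742], [0, 0, 0, 0.067, 0, 0.0742], [0, 0, 0, 0.067, 0, 0.0742], [0, 0, 0, 0.0335, 0, 0.0371]]])

```text
clock: 15.18
position: [0.5004, -0.1398, 0.1798]
ee_rot: [0.972, 2.239, -0.372]
force: [0.7, 0.3, -4.7]
width: 0.152
gripper_force: 50.0
```

```bash
python3 -c "
from h import *
to((.497,-.275,.14),-47,42,7);im=grab('top','top2')
cv2.imwrite('pics/t2.png',cv2.resize(im['pixels'][180:330,290:480,::-1],None,fx=4,fy=4,interpolation=cv2.INTER_CUBIC))"
```

```text
q [ 0.05  0.26 -0.35  2.38  1.45  0.73 -0.77] p [ 0.5004 -0.1398  0.1798] F [ 0.7  0.3 -4.7] t 15.175 grip 49.9915087223053 0.15205351803323183
z [ 0.459 -0.489 -0.742] y [0.73  0.683 0.001]
n 7 turn/row [0.0003 0.0003 0.0001] shift/row now [-0.0064 -0.0136  0.0134] in target axes [-0.0065 -0.0135  0.0135]
```

View pics/t2.png

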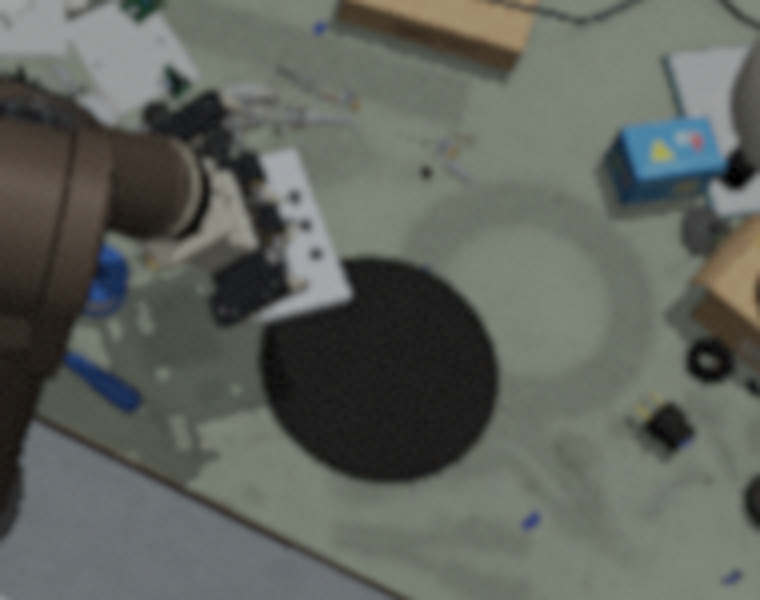

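The mat spans 261–498 by 257–481 in the crop, so its centre is at crop (380,369). The plate is held level up-left of it.

```bash
python3 -c "
from h import *
im=np.load('pics/top2.npz')
m=ray(im,290+379.5/4-.4,180+369/4-.4,.004);print(m)
s=np.load('pics/scene.npz');print(ray(s,414,316.5,.004))
to((m[0],m[1],.14),-47,42,7)"
```

```text
[ 0.4954364 -0.2760087  0.004    ]
[ 0.48949002 -0.28389221  0.004     ]
q [ 0.05  0.26 -0.35  2.38  1.45  0.73 -0.77] p [ 0.5008 -0.1395  0.1798] F [ 1.   0.4 -4.6] t 15.225 grip 49.989325404167175 0.14966931350973753
z [ 0.459 -0.489 -0.742] y [0.731 0.682 0.002]
n 7 turn/row [ 0.0003  0.0003 -0.0001] shift/row now [-0.0064 -0.0139  0.0134] in target axes [-0.0064 -0.0139  0.0134]
```

arm_command(targets=[[[-0.0064, -0.014, 0.0134, 0, 0, 0], [-0.0064, -0.014, 0.0134, 0, 0, 0], [-0.0064, -0.014, 0.0134, 0, 0, 0], [-0.0064, -0.014, 0.0134, 0, 0, 0], [-0.0064, -0.014, 0.0134, 0, 0, 0], [-0.0064, -0.014, 0.0134, 0, 0, 0], [-0.0064, -0.014, 0.0134, 0, 0, 0], [0, 0, 0, 0, 0, 0]]])

```text
clock: 16.23
position: [0.4933, -0.2791, 0.1396]
ee_rot: [0.972, 2.24, -0.375]
force: [-0.6, 0.2, -3.5]
width: 0.154
gripper_force: 50.0
```

```bash
python3 -c "
from h import *
to((.495,-.277,.056),-47,42,8)
im=grab('wrist','w4');cv2.imwrite('pics/w4.png',im['pixels'][:,:,::-1])
P=cloud(im);q=P[145:215,230:330].reshape(-1,3)
S=P[130:230,130:430];v=S[np.isfinite(S).all(-1)]
k=abs(v[:,2]-(arm.observe()['position'][2]-.0305))<.012;v=v[k]
A=np.c_[v[:,:2],np.ones(len(v))]
for i in range(5):
    c,*_=np.linalg.lstsq(A,v[:,2],rcond=None);e=abs(A@c-v[:,2]);g=e<max(.0015,np.median(e)*2);A,v=A[g],v[g]
print('plane tilt deg',np.degrees(c[:2]),len(v),'z at tcp',c@[.495,-.277,1])"
```

```text
q [ 0.35  0.35 -0.23  2.41  1.98  0.55 -0.97] p [ 0.4933 -0.2791  0.1396] F [-0.6  0.2 -3.5] t 16.225 grip 49.99144971370697 0.15404546254555848
z [ 0.457 -0.49  -0.742] y [ 0.731  0.683 -0.001]
n 8 turn/row [0.     0.0002 0.0001] shift/row now [0.007  0.0003 0.0077] in target axes [0.007  0.0003 0.0077]
plane tilt deg [ 0.14275087 -0.1321531 ] 19541 z at tcp 0.10871610440013886
```

View pics/w4.png

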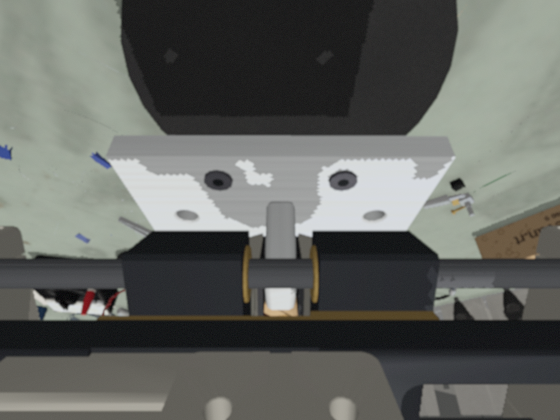

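The plate is level in the jaws, tilted by about 0.1°, with the mat below it. Next I lower it.

arm_command(targets=[[[0.007, 0.0003, 0.0077, 0, 0, 0], [0.007, 0.0003, 0.0077, 0, 0, 0], [0.007, 0.0003, 0.0077, 0, 0, 0], [0.007, 0.0003, 0.0077, 0, 0, 0], [0.007, 0.0003, 0.0077, 0, 0, 0], [0.007, 0.0003, 0.0077, 0, 0, 0], [0.007, 0.0003, 0.0077, 0, 0, 0], [0.0065, 0.0003, 0.007, 0, 0, 0], [0, 0, 0, 0, 0, 0]]])

```text
clock: 17.4
position: [0.4962, -0.275, 0.056]
ee_rot: [0.969, 2.242, -0.373]
force: [-0.3, 0.1, -4.6]
width: 0.15
gripper_force: 50.0
```

```bash
python3 -c "
from h import *
to((.495,-.277,.0475),-47,42,5)"
```

```text
q [ 0.39  0.58 -0.31  2.44  2.23  0.76 -1.25] p [ 0.4962 -0.275   0.056 ] F [-0.3  0.1 -4.6] t 17.4 grip 49.99174654483795 0.15028923777683528
z [ 0.458 -0.488 -0.743] y [ 0.729  0.685 -0.   ]
n 5 turn/row [0.0005 0.0001 0.0006] shift/row now [ 0.0011 -0.0004  0.0013] in target axes [ 0.0011 -0.0004  0.0013]
```

arm_command(targets=[[[0.0011, 0, 0.0013, 0, 0, 0], [0.0011, 0, 0.0013, 0, 0, 0], [0.0011, 0, 0.0013, 0, 0, 0], [0.0011, 0, 0.0013, 0, 0, 0], [0.0011, 0, 0.0013, 0, 0, 0], [0, 0, 0, 0, 0, 0]]])

```text
clock: 18.15
position: [0.4967, -0.2753, 0.0484]
ee_rot: [0.969, 2.241, -0.373]
force: [0.8, -0.1, -4.6]
width: 0.15
gripper_force: 50.0
```

arm_command(targets=[[[0.0005, 0, 0.0005, 0, 0, 0], [0, 0, 0, 0, 0, 0]]])

```text
clock: 18.4
position: [0.4968, -0.2754, 0.0479]
ee_rot: [0.969, 2.24, -0.373]
force: [1.1, 0.8, -5.1]
width: 0.152
gripper_force: 50.0
```

arm_command(targets=[[[0.0005, 0, 0.0005, 0, 0, 0], [0, 0, 0, 0, 0, 0]]])

```text
clock: 18.65
position: [0.4968, -0.2753, 0.0472]
ee_rot: [0.969, 2.24, -0.373]
force: [-0.6, 1.0, -4.6]
width: 0.148
gripper_force: 50.0
```

arm_command(targets=[[[0.0005, 0, 0.0005, 0, 0, 0], [0, 0, 0, 0, 0, 0]]])

```text
clock: 18.9
position: [0.4967, -0.2753, 0.0465]
ee_rot: [0.969, 2.24, -0.373]
force: [0.3, 0.4, -3.3]
width: 0.147
gripper_force: 50.0
```

arm_command(targets=[[[0.0004, 0, 0.0004, 0, 0, 0], [0, 0, 0, 0, 0, 0]]])

```text
clock: 19.15
position: [0.4968, -0.2753, 0.0464]
ee_rot: [0.968, 2.239, -0.373]
force: [-3.7, 2.7, 5.5]
width: 0.15
gripper_force: 50.0
```

arm_command(targets=[[[0.0004, 0, 0.0004, 0, 0, 0], [0, 0, 0, 0, 0, 0]]])

```text
clock: 19.4
position: [0.4968, -0.2754, 0.0464]
ee_rot: [0.968, 2.239, -0.373]
force: [-7.0, 5.2, 13.4]
width: 0.15
gripper_force: 50.0
```

Contact. I'll ease the press slightly, then let go.

arm_command(targets=[[[-0.0004, 0, -0.0004, 0, 0, 0], [0, 0, 0, 0, 0, 0]]])

```text
clock: 19.65
position: [0.4968, -0.2753, 0.0464]
ee_rot: [0.969, 2.24, -0.373]
force: [-5.1, 3.3, 7.7]
width: 0.152
gripper_force: 50.0
```

arm_command(targets=[[[0, 0, 0, 0, 0, 0], [0, 0, 0, 0, 0, 0], [0, 0, 0, 0, 0, 0], [0, 0, 0, 0, 0, 0], [0, 0, 0, 0, 0, 0]]], jaw=0.05)

```text
clock: 20.27
position: [0.4967, -0.2753, 0.0459]
ee_rot: [0.969, 2.24, -0.373]
force: [0.6, 0.4, -1.0]
width: 0.542
gripper_force: 0.0
```

arm_command(targets=[[[0, 0, -0.006, 0, 0, 0], [0, 0, -0.012, 0, 0, 0], [0, 0, -0.02, 0, 0, 0], [0, 0, -0.02, 0, 0, 0], [0, 0, -0.02, 0, 0, 0], [-0.01, 0, -0.02, 0, 0, 0], [-0.01, 0, -0.02, 0, 0, 0], [-0.01, 0, -0.01, 0, 0, 0], [0, 0, 0, 0, 0, 0]]])

```text
clock: 21.4
position: [0.4533, -0.2286, 0.1626]
ee_rot: [0.968, 2.238, -0.371]
force: [-0.5, 0.2, 0.3]
width: 0.547
gripper_force: 0.0
```

```bash
python3 -c "
from h import *
to((.495,-.277,.0475),-47,42,5)
im=grab('top','top3');a=cv2.resize(im['pixels'][180:330,290:480,::-1],None,fx=3,fy=3)
b=grab('wrist','w5')['pixels'][:,:,::-1];b=cv2.resize(b,(450*560//420,450))
cv2.imwrite('pics/end.png',cv2.resize(np.hstack([a,b]),(800,308)))"
```

```text
q [ 0.26  0.24 -0.28  2.5   1.81  0.59 -0.92] p [ 0.4533 -0.2286  0.1626] F [-0.5  0.2  0.3] t 21.4 grip 0.0 0.5470708146831965
z [ 0.462 -0.489 -0.74 ] y [0.728 0.685 0.002]
n 5 turn/row [0.0009 0.0009 0.0003] shift/row now [ 0.006  -0.0006  0.0256] in target axes [ 0.0059 -0.0005  0.0256]
```

View pics/end.png

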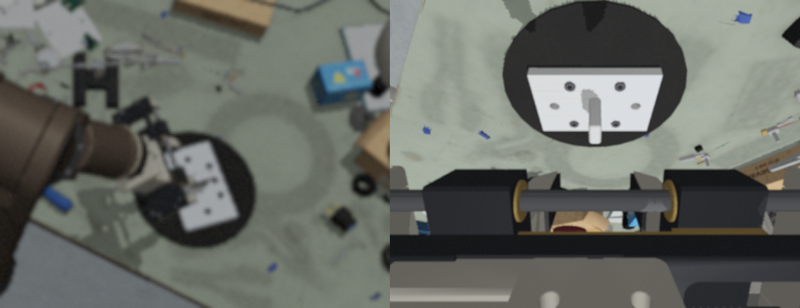

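The plate lies flat on the mat, the jaws are clear and the lug is centred sideways. A quick check of the centring along the other direction before I hand in.

```bash
python3 - <<'E'
from h import *
im=np.load('pics/w5.npz');f=lambda u,v,z:ray(im,(u-390)/.7333,v/.7333,z)
a,b=f(594,1,.004),f(594,147,.004);c,d=f(502.5,75,.004),f(687,75,.004)
print('mat',a,b,(a+b)/2,np.linalg.norm(a-b),(c+d)/2)
P=cloud(im);S=P[:210,150:420].reshape(-1,3);q=S[(abs(S[:,2]-.016)<.004)]
m=np.median(q,0);q=q[np.linalg.norm(q-m,axis=1)<.095];print('plate',m,cv2.minAreaRect(q[:,:2].astype(np.float32)))
E
```

```text
mat [ 0.41903358 -0.19475054  0.004     ] [ 0.56784778 -0.35483598  0.004     ] [ 0.49344068 -0.27479326  0.004     ] 0.21857038957148028 [ 0.47161932 -0.24997875  0.004     ]
plate [ 0.4895925  -0.26866929  0.01577572] ((0.49802079796791077, -0.2770557999610901), (0.1445014625787735, 0.09605470299720764), 43.233924865722656)
```

The plate is centred within about 5 mm. Handing in.

```bash
python3 -c "
from cell import arm
print(arm.sign_off())"
```

```text
the job is handed in; nothing more can be done
None
```

The larger drill plate was lifted level off the dowels, brought out from under the drill head and set down flat on the round mat, within about 5 mm of its middle; I let go, backed clear and handed in at about 21 s, with no contact with the small things on the bench noticed.

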